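# Put the washer care tools back in their labelled bays and lock the rack

### The arm

A 7-joint arm with a two-finger parallel gripper is mounted at the origin on the work surface. World frame = base frame: x ahead of the robot, y to its left, z up, the work surface at z = 0. Lengths are in mm, angles in rad, forces in N, time in s.
With the tool pointing down it reaches from about 400 to 875 mm from the base axis. Payload 4.4 kg.
Tool frame: the origin (TCP) lies midway between the tips of the shut fingers; the grasp point (between the pads) lies 19 mm behind it; z points along the fingers, y is the line along which they close (so a half turn about z gives the same grasp; the last joint's range is limited). The gripper opens to 85 mm and grips with 20 to 120 N. Pads are 22 mm wide; open, the fingers measure 114 mm over their backs; the gripper's body (76 mm by 85 mm) begins 54 mm behind the grasp point. The pads swing forward as they close: fully open they stand 13 mm farther back than shut.
Start: joints at [1.207, 0.628, 0.038, 1.517, -0.027, 0.996, -0.02], TCP at [190.749, -621.396, 231.313] pointing down, gripper open.
Joint ranges: [-3.06, 3.06], [-0.37, 2.12], [-1.25, 1.32], [0.18, 2.47], [-1.1, 4.24], [0.23, 1.98], [-2.94, 2.94]. Speed limits (rad/s): [2.57, 2.57, 3.14, 3.14, 3.14, 3.14, 3.14].

### API

Orientations are given as [roll, pitch, yaw] about the fixed x, y, z axes, in that order (R = Rz(yaw) Ry(pitch) Rx(roll)).
In Python, from cell import ctrl gives the robot as it stands.
- The arm moves only by the shell command python3 -m crank 'ROWS' [OPENING]. ROWS is JSON, a list that holds one entry, the list of rows, each a list of 4 numbers: the shift along the tool's x, y, z normalised to -1 to 1, where 1 is 2.5 cm, then the turn about the tool's z normalised to -1 to 1, where 1 is 0.08 rad. In form: [[[dx, dy, dz, turn], ...]]. A call has 1 to 12 rows; each row shifts and turns the commanded pose from where the row before left it, along the tool's axes as they then stand; what a row does not reach is not made up. A row lasts 1/12 s, in which the tool goes at most 41.7 mm and 7.16 degrees, less where a joint would pass 70% of its speed; a pose out of reach is approached as far as the arm can. A call with a number of a shift or a turn outside -1 to 1 is refused whole. A call with a gripper value outside its range is refused whole. OPENING is the closure, from -1 (fully open) to 1 (shut), set as the call begins (- or left out, the last holds). The fingers move at their own pace and stop on an object; the grip force is fixed at half the most. Time passes only in rows, so rows that do not move let the fingers close. It gives the time, the measured TCP pose, the force, the opening and the grip force at its end, in the units of the state.
- ctrl.read_state(): the state, without advancing time (a new reading comes with each control period).
- ctrl.get_image(name): name is "scene" or "top" or "wrist"; returns a dict with "img" (400x640x3 uint8, red, green, blue), "intrinsics" (3x3 intrinsics, pixels), "extrinsics" (4x4, takes a point from camera to world coordinates). Camera axes: x right, y up, looking along -z (the intrinsics and any distortion apply to the point x, -y, -z); pixel columns grow to the right and rows downward; lengths in mm; the calibration is good to about 2 mm. A picture is of the moment at which its call begins. There is no depth.
- ctrl.finish_job(): hands the job in; it is judged then, once.
Trained networks look in the newest picture that a camera, given by its name, has taken for a name from the list of things; names that differ only in an ending like _2 or _b are one class to them, and where a whole thing is asked for, a point or a joint stands for the part that bears it (a point fixed in the world has none). Each returns a list of dicts, best first, with "confidence" (0 to 1); they miss things now and then, are a little off and sometimes report something else, mostly with a low value. They report only what shows in the picture. A call takes as long as a camera call. They do not tell look-alikes from the thing itself.
- ctrl.find_in(camera, target): "position" ([row, column] in pixels, amid what is visible of it).
- ctrl.trace(camera, target): "mask" (400x640 bool, what is visible of it) and "position" ([row, column] in pixels, amid what is visible of it).
- ctrl.place_of(camera, target): "position" ([row, column] in pixels: a listed point, or the origin of a listed thing).
The state is a dict: "clock": time; "qpos": joint angles; "qd": joint speeds; "tau": joint torques, N m; "eef_pos": TCP position; "tool_rot": TCP orientation; "force": force on the tool from outside, world axes, zero at the start; "torque": the same for the moment, N m; "width": finger opening in mm; "gripper_force": force on a finger pad.
Only numpy, scipy, OpenCV 4.12 (cv2) and the standard library are available. Lean on these libraries where they do the work, as an engineer would, in place of code of your own. Each camera call takes 0.05 s, during which the arm holds its last target. There are 200 camera calls.

### The job

In the care-tool rack the lint-filter cassette has been left in the brush's bay, and the scrubbing brush lies out on the counter. Pull the black knob of the rack's locking comb fully out, put the cassette and the brush flat down in the bays whose labels show them (either way round), then push the knob fully home so that the comb locks them in. Leave the scoop in its bay and do not disturb anything else on the counter.

Things in the scene. Friction and masses are not known exactly. Their poses are not given: they have to be found in the camera images.
- rack: Fixed grey frame round the three white bays, 190 x 322 mm, its cheeks 28 mm high, with 50 mm high guides for the comb's rod at x = -85, y = +-156 mm. Origin: middle of the rack on the table plane; y along the row of bays, towards the knob; x away from the robot, towards the labels; z up. Bays at y = -100, 0, 100 mm.
- comb (a joint): Travel of the locking comb along the rack's +y, in m: 0 = fully home (locked), 0.05 = fully out (stop). Starts from 0 to 0.012. It slides against about 3 N of friction and stays where it is left. At home its fingers stand over the bays' front ends and block what lies there; fully out they stand over the 28 mm wide dividers and the bays are free.
- knob (a point): Centre of the comb's black knob: a disc 38 mm across and 22 mm thick, its axis along the rack's y, 37 mm above the table, at rack x = -85 mm, y = 210 mm + the joint's value. Room on both sides (x) to pinch it from above; pull it along the rack's +y.
- comb_mid (a point): Middle finger of the aluminium locking comb, on its rod. The rod is 12 mm thick, along the rack's front (rack x = -85 mm, 37 mm above the table). It carries three flat fingers 100 mm apart, 24 mm wide, 34 to 40 mm above the table, that point to +x and reach to rack x = -47 mm.
- bay_brush: Fixed white bay, one of three (order varies). Origin: centre of its opening, on the table plane; x along it, away from the comb; z up. Opening 136 (x) by 72 mm (y), inner floor 4 mm and wall tops 28 mm above the table. White label on the ledge at x = 68 to 115 mm, with a dark outline: the brush, an oblong with a light bar along it. Holds the cassette at first.
- bay_cassette: Fixed white bay, one of three (order varies). Origin: centre of its opening, on the table plane; x along it, away from the comb; z up. Opening 136 (x) by 72 mm (y), inner floor 4 mm and wall tops 28 mm above the table. White label on the ledge at x = 68 to 115 mm, with a dark outline: the cassette, an oblong with a grid of windows. Empty at the start.
- bay_scoop: Fixed white bay, one of three (order varies). Origin: centre of its opening, on the table plane; x along it, away from the comb; z up. Opening 136 (x) by 72 mm (y), inner floor 4 mm and wall tops 28 mm above the table. White label on the ledge at x = 68 to 115 mm, with a dark outline: the scoop, a ring with a handle. Holds the scoop.
- cassette: Lint-filter cassette: grey plastic tray 120 x 60 mm, 24 mm high, with a mesh floor and an upright grip fin in the middle, 50 mm long (x), 14 mm thick (y), its top 70 mm above the underside. About 0.15 kg. Origin: centre of the underside; x along its length, z up.
- brush: Scrubbing brush standing on its bristles: wooden back 120 x 60 mm, its top at 26 mm (bristle block below 110 x 50 mm), with a bridge handle: bar 84 mm long (x), 24 mm wide (y), 48 to 70 mm above the underside. About 0.18 kg. Origin: centre of the underside; x along its length, z up. Starts at any yaw, left, middle or right on the counter before the rack.
- scoop: White dosing scoop lying in its bay, 118 mm long: a cup 58 mm across and 40 mm high with a flat handle towards the comb. Leave it. Origin: middle of its length, on the underside.
- mug: White mug, 76 mm across, 85 mm high, with a handle. Leave it. Origin: centre of the underside.
- soap: Off-white bar of soap, 88 x 55 x 30 mm. Leave it. Origin: centre of the underside.
- jar: Glass jar, 60 mm across, 85 mm high. Leave it. Origin: centre of the underside.
- tin: Steel tin, 60 mm across, 80 mm high. Leave it. Origin: centre of the underside.
- detergent: White detergent bottle, 80 mm across, 215 mm high. Leave it. Origin: centre of the underside.
- carton: Cardboard carton, 65 x 120 mm, 165 mm high. Leave it. Origin: centre of the underside.
- pegbin: Grey open plastic bin, 100 x 80 mm, 70 mm high. Leave it. Origin: centre of the underside.
Not all that is in view belongs to the job. What is shaped like the bay_cassette but purple or red is not meant. Leave any purple look-alike of the brush alone.

How it is judged:
By the outcome, as a careful person would: the job done as asked, in the order asked, and still so for the second after the job is handed in, with the robot touching nothing.
It also fails if it takes over 72 s, if anything falls off the work surface, if the arm or the gripper's body presses on something with over 40 N, if the wrist force passes 120 N, or if a joint passes its speed limit or range.

## Working session

There is one attempt and no reset: what is moved stays moved. The work goes in short steps, Python scripts to look and compute and a shell command to move; the robot and the scene stay as the last step left them, time stands still between calls to the robot, and variables do not carry over. Pictures are saved under pics/ and viewed, at most 10 in all, crops included, and the job is handed in when it is done.

```bash
ls; mkdir -p pics
cat > h.py <<'E'
import numpy as np, cv2
from cell import ctrl
from scipy.spatial.transform import Rotation as R
def ray(im,rc,z):
    K=np.array(im["intrinsics"]);T=np.array(im["extrinsics"])
    d=np.linalg.inv(K)@np.array([rc[1],rc[0],1.]); d=T[:3,:3]@(d*[1,-1,-1]); o=T[:3,3]
    return o+d*(z-o[2])/d[2]
def pix(im,p):
    K=np.array(im["intrinsics"]);T=np.array(im["extrinsics"])
    c=np.linalg.inv(T)@np.append(p,1); q=K@(c[:3]*[1,-1,-1]); return (q[:2]/q[2])[::-1]
def save(im,n): cv2.imwrite("pics/"+n,im["img"][:,:,::-1])
E
python3 - <<'E'
from h import *
H=dict(rack=0,knob=37,comb_mid=37,bay_brush=0,bay_cassette=0,bay_scoop=0,cassette=4,brush=0,scoop=4)
ims={}
for c in("top","scene"):
    im=ctrl.get_image(c);save(im,c+"0.png")
    print(c,im.keys(),np.array(im["extrinsics"])[:3,3].round())
    for t,h in H.items():
        for d in ctrl.place_of(c,t)[:3]: print(t,np.round(d["position"],1),round(d["confidence"],2),ray(im,d["position"],h).round(1))
s=ctrl.read_state();print(s)
E
```

```text
pics
top dict_keys(['img', 'intrinsics', 'extrinsics']) [ 129.  -53. 1557.]
rack [140.9 324.9] 0.96 [660.9 -31.6   0. ]
knob [170.9 256.9] 0.75 [546.5 172.6  37. ]
comb_mid [163.9 324.7] 0.67 [574.5 -33.6  37. ]
bay_brush [141.2 327.1] 0.63 [660.1 -38.6   0. ]
bay_brush [228.  211.3] 0.16 [372.2 307.4   0. ]
bay_cassette [303.7 405.8] 0.89 [ 161.6 -286.1    0. ]
bay_cassette [257.3 484.5] 0.85 [ 306.1 -523.9    0. ]
bay_cassette [228.5 357.9] 0.42 [ 383.3 -140.5    0. ]
bay_scoop [144.6 293.3] 0.9 [645.8  67.9   0. ]
cassette [140.6 324.1] 0.55 [660.4 -29.1   4. ]
cassette [126.6 427.1] 0.21 [ 716.1 -354.5    4. ]
brush [180.5 192.5] 0.71 [520.1 377.    0. ]
brush [220.8 309.7] 0.65 [403.    7.5   0. ]
scoop [140.4 296. ] 0.74 [658.6  59.6   4. ]
scoop [138.1 358.3] 0.54 [ 671.7 -136.9    4. ]
scene dict_keys(['img', 'intrinsics', 'extrinsics']) [1278. -259. 1051.]
rack [269.6 388.8] 0.56 [667.3  58.    0. ]
knob [221.2 415. ] 0.95 [547.5 175.1  37. ]
knob [207.6 303.3] 0.35 [ 420.7 -135.7   37. ]
comb_mid [242.1 347.4] 0.62 [575.2 -38.5  37. ]
bay_brush [277. 356.] 0.67 [669.3 -37.7
[... 436 characters left out ...]
 183.6   4. ]
{'clock': 1.0, 'qpos': array([ 1.20721303,  0.62839359,  0.03851117,  1.51737997, -0.02700822,
        0.99626617, -0.01998686]), 'qd': array([-0.00014131,  0.00049957, -0.00232795,  0.00027327, -0.00032495,
        0.00077387, -0.00095295]), 'tau': array([ 1.30811266e-03, -5.63276303e+01,  1.22649964e+00, -1.93788582e+01,
        1.09648835e-02,  1.60618951e-03, -3.50136850e-05]), 'eef_pos': array([ 190.74490419, -621.42179639,  231.32420313]), 'tool_rot': array([ 3.14152195e+00, -3.86758918e-05,  2.97758376e-01]), 'force': array([ 0.76414398,  0.02700851, -0.05943481]), 'torque': array([-0.04647065,  0.05187247, -0.01223605]), 'gripper_force': 0.0, 'width': 85.23555988524899}
```

View pics/top0.png

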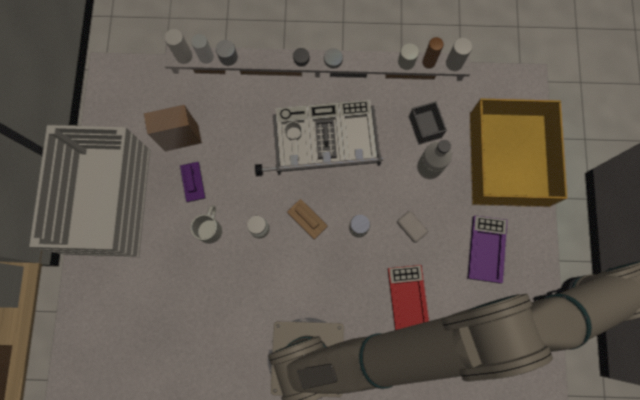

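View pics/scene0.png

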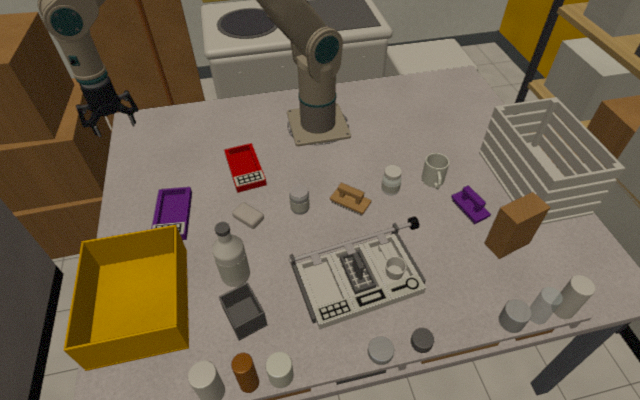

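Top view: the rack is at about (324,137), with the cassette in the middle (brush) bay, the scoop on the left and the empty cassette bay on the right at (358,135). The knob is at (259,170) and the wooden brush at (307,219). The scene view agrees, and the purple and red things are decoys. Next I'll move towards the knob.

```bash
cat > go.py <<'E'
import sys
from h import *
# go.py x y z yaw : shifts needed in tool axes (units of rows)
def need(x,y,z,yaw):
    s=ctrl.read_state(); M=R.from_euler('xyz',s["tool_rot"]).as_matrix()
    d=M.T@(np.array([x,y,z])-s["eef_pos"])/25
    t=-((yaw-s["tool_rot"][2]+np.pi)%(2*np.pi)-np.pi)/.08
    M2=R.from_euler('xyz',[np.pi,0,yaw]).as_matrix(); d2=M2.T@(np.array([x,y,z])-s["eef_pos"])/25
    print("clock",round(s["clock"],2),"shift now",d.round(2),"turn",round(t,2),"shift if turned first",d2.round(2))
if __name__=="__main__": need(*map(float,sys.argv[1:]))
E
python3 -m crank '[[[0.85,-0.97,0,0],[0.85,-0.97,0,0],[0.85,-0.97,0,0],[0.85,-0.97,0,0],[0.85,-0.97,0,0],[0.85,-0.97,0,0],[0.85,-0.97,0,0],[0.85,-0.97,0,0],[0.85,-0.97,0,0],[0.85,-0.97,0,0],[0.85,-0.97,0,0],[0.85,-0.97,0,0]]]'
python3 go.py 520 100 250 1.70
```

```text
clock: 2.0
eef_pos: [349.7, -267.1, 231.6]
tool_rot: [3.141, -0.001, 0.298]
force: [0.9, 0.5, -0.3]
width: 85.3
gripper_force: 0.0
clock 2.0 shift now [ 10.82 -12.04  -0.74] turn -17.53 shift if turned first [13.68  8.65 -0.74]
```

```bash
python3 -m crank '[[[0.9,-1,-0.1,0],[0.9,-1,-0.1,0],[0.9,-1,-0.1,0],[0.9,-1,-0.1,0],[0.9,-1,-0.1,0],[0.9,-1,-0.1,0],[0.9,-1,-0.1,0],[0.9,-1,-0.1,0],[0.9,-1,-0.1,0],[0.9,-1,-0.1,0],[0.9,-1,-0.1,0],[0.9,-1,0,0]]]'
python3 -m crank '[[[0,0,0,-1],[0,0,0,-1],[0,0,0,-1],[0,0,0,-1],[0,0,0,-1],[0,0,0,-1],[0,0,0,-1],[0,0,0,-1],[0,0,0,-1],[0,0,0,-1],[0,0,0,-1],[0,0,0,-1]]]' >/dev/null
python3 -m crank '[[[0,0,0,-1],[0,0,0,-1],[0,0,0,-1],[0,0,0,-1],[0,0,0,-1],[0,0,0,-0.5],[0,0,0,0]]]'
python3 - <<'E'
from h import *
H=dict(rack=0,knob=37,comb_mid=37,bay_brush=0,bay_cassette=0,bay_scoop=0,cassette=4,brush=0)
im=ctrl.get_image("wrist");save(im,"w1.png")
print(np.array(im["extrinsics"]).round(2))
for t,h in H.items():
    for d in ctrl.place_of("wrist",t)[:2]: print(t,np.round(d["position"],1),round(d["confidence"],2),ray(im,d["position"],h).round(1))
E
```

```text
clock: 3.0
eef_pos: [520.1, 99.3, 259.5]
tool_rot: [3.141, -0.001, 0.298]
force: [0.8, -0.4, 0.8]
width: 85.5
gripper_force: 0.0
clock: 4.58
eef_pos: [519.3, 97.5, 258.9]
tool_rot: [3.141, -0.0, 1.698]
force: [-0.2, 0.3, 0.6]
width: 85.4
gripper_force: 0.0
[[ 9.9000e-01 -1.2000e-01 -4.0000e-02  5.0984e+02]
 [ 1.3000e-01  9.5000e-01  2.9000e-01  1.7104e+02]
 [-0.0000e+00 -2.9000e-01  9.6000e-01  4.0032e+02]
 [ 0.0000e+00  0.0000e+00  0.0000e+00  1.0000e+00]]
knob [102.8 360.8] 0.86 [552.4 165.8  37. ]
comb_mid [278.6 356.8] 0.8 [580.2 -35.6  37. ]
bay_brush [268.4 418.4] 0.4 [664.9 -31.6   0. ]
bay_cassette [333.  408.6] 0.56 [ 672.3 -131.9    0. ]
bay_scoop [200.8 425.2] 0.9 [653.8  60.5   0. ]
cassette [269.2 417.8] 0.92 [662.8 -30.8   4. ]
brush [210.8 224.1] 0.95 [409.4  16.2   0. ]
brush [198.2 423.6] 0.48 [651.1  63.5   0. ]
```

View pics/w1.png

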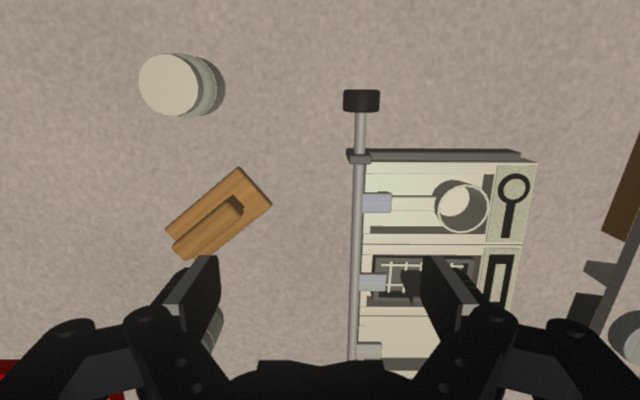

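The wrist view shows the knob at (100,361), the rod running down column ~355, the comb nearly home, the cassette in the middle bay (418,280) and the brush at (218,215). I'll refine the rack and brush axes from edges.

Run:
```python
from h import *
im=ctrl.get_image("wrist"); g=im["img"].astype(int)
# rod: light/dark edges near rows; find knob dark blob
dk=(g.sum(2)<110).astype(np.uint8); n,l,st,c=cv2.connectedComponentsWithStats(dk)
for i in range(1,n):
    if st[i,4]>150 and st[i,1]<140: print("dark",st[i],c[i].round(1))
for t in("knob","comb_mid","rack","brush","cassette"):
    for d in ctrl.trace("wrist",t)[:1]:
        m=d["mask"].astype(np.uint8); cs,_=cv2.findContours(m,0,2); k=max(cs,key=cv2.contourArea)
        r=cv2.minAreaRect(k); print(t,round(d["confidence"],2),m.sum(),r)
        z=dict(knob=45,comb_mid=43,rack=28,brush=26,cassette=28)[t]
        b=np.array([ray(im,(p[1],p[0]),z)[:2] for p in cv2.boxPoints(r)]);print(b.round(0).tolist(),"c",b.mean(0).round(1),"ang",np.arctan2(*(b[1]-b[0])[::-1]).round(3),np.arctan2(*(b[2]-b[1])[::-1]).round(3))
# rod edges by row
for r in (125,140,225,250,310,340):
    print(r,g[r,345:372].sum(1).tolist())
```

```text
knob 0.98 4978 ((369.5738220214844, 262.51824951171875), (40.94404983520508, 196.25112915039062), 2.563770055770874)
[[581.0, -147.0], [554.0, 104.0], [597.0, 107.0], [633.0, -144.0]] c [591.3 -20. ] ang 1.681 0.08
comb_mid 0.85 4843 ((370.0665283203125, 261.9376525878906), (39.65678787231445, 195.31776428222656), 1.8476102352142334)
[[585.0, -148.0], [554.0, 103.0], [596.0, 107.0], [635.0, -143.0]] c [592.3 -20.1] ang 1.693 0.093
rack 0.82 6978 ((433.83001708984375, 222.36993408203125), (270.1058349609375, 177.0286407470703), 88.85879516601562)
[[532.0, 177.0], [714.0, 203.0], [821.0, -126.0], [589.0, -161.0]] c [664.   23.2] ang 0.145 -1.257
brush 0.86 5026 ((216.08328247070312, 217.20274353027344), (52.35753631591797, 105.80673217773438), 50.9644889831543)
[[340.0, -7.0], [432.0, 85.0], [472.0, 42.0], [380.0, -57.0]] c [405.8  15.6] ang 0.788 -0.814
cassette 0.67 2581 ((397.0, 280.0), (52.0, 52.0), 90.0)
[[593.0, -6.0], [655.0, 2.0], [671.0, -69.0], [606.0, -77.0]] c [631.2 -37.1] ang 0.126 -1.358
125 [458, 462, 475, 474, 471, 464, 456, 460, 440, 379, 281, 321, 362, 401, 444, 484, 497, 470, 431, 402, 388, 422, 476, 480, 472, 463, 453]
140 [455, 463, 455, 447, 434, 430, 444, 455, 432, 350, 302, 349, 385, 422, 469, 491, 484, 446, 415, 388, 399, 443, 438, 435, 434, 450, 461]
225 [449, 444, 447, 456, 454, 444, 381, 296, 340, 382, 425, 471, 493, 474, 442, 403, 340, 265, 435, 597, 602, 600, 599, 600, 594, 595, 588]
250 [415, 428, 436, 447, 444, 375, 282, 330, 383, 416, 465, 493, 477, 437, 405, 329, 242, 400, 566, 586, 583, 581, 582, 580, 583, 576, 578]
310 [427, 418, 416, 372, 298, 333, 377, 414, 454, 478, 455, 421, 372, 293, 297, 450, 551, 556, 551, 552, 553, 546, 553, 548, 549, 548, 551]
340 [448, 457, 397, 299, 330, 377, 413, 445, 466, 440, 417, 350, 277, 390, 530, 541, 537, 536, 536, 539, 537, 532, 537, 535, 537, 535, 536]
```

Run:
```python
from h import *
im=ctrl.get_image("wrist"); g=im["img"].astype(int)
a=ray(im,(125,359.8),37);b=ray(im,(340,352.7),37);print(a,b,"yaw",np.arctan2(-(a-b)[0],(a-b)[1]))
print("knob rows",g[80:120,361].sum(1).tolist()); print("knob cols",g[100,335:390].sum(1).tolist())
for r,z in((90,56),(100.5,56),(111,56)): print(r,ray(im,(r,361),z).round(1))
for c in(343.5,380): print(c,ray(im,(100,c),37).round(1))
# guide & cheek edges along col 450 and label edges
print("col450",g[140:180,450].sum(1).tolist()); print("col 500", g[140:350:2,505].sum(1).tolist())
# finger of comb: rows at col 380
print("col383",g[185:300,383].sum(1).tolist())
# fin / windows
```

```text
[554.85240543 143.68213261  37.        ] [ 588.60620711 -123.13910913   37.        ] yaw 0.12583501767926322
knob rows [472, 472, 473, 478, 477, 480, 483, 476, 468, 337, 167, 120, 133, 139, 141, 138, 141, 143, 141, 149, 150, 148, 157, 157, 159, 158, 157, 158, 166, 165, 152, 135, 204, 442, 494, 493, 494, 495, 493, 498]
knob cols [463, 460, 452, 459, 456, 460, 460, 394, 227, 116, 100, 108, 107, 109, 116, 115, 113, 119, 118, 114, 119, 130, 122, 130, 138, 148, 150, 150, 151, 141, 144, 143, 129, 130, 122, 119, 118, 122, 123, 120, 120, 117, 105, 129, 255, 414, 467, 464, 463, 471, 470, 469, 476, 471, 473]
90 [548.4 178.   56. ]
100.5 [549.9 168.3  56. ]
111 [551.5 158.6  56. ]
343.5 [534.3 166.4  37. ]
380 [571.4 171.1  37. ]
col450 [473, 461, 465, 463, 461, 455, 459, 454, 314, 173, 140, 152, 193, 253, 281, 291, 289, 295, 293, 288, 229, 254, 428, 544, 572, 572, 574, 575, 575, 572, 574, 574, 574, 558, 575, 580, 585, 585, 588, 543]
col 500 [441, 447, 443, 451, 340, 143, 177, 266, 279, 277, 248, 384, 557, 493, 473, 493, 477, 495, 441, 128, 120, 117, 284, 428, 479, 470, 473, 458, 265, 113, 107,
[... 220 characters left out ...]
3, 78, 101, 146, 193, 274, 347, 419, 166, 47, 52, 57, 54, 45, 59, 46, 39, 52, 56, 40, 45, 44, 47, 43, 37, 44, 43, 43]
col383 [606, 604, 608, 605, 611, 603, 431, 262, 300, 410, 475, 488, 492, 497, 497, 493, 491, 502, 514, 506, 498, 497, 503, 496, 496, 492, 485, 454, 466, 568, 601, 597, 600, 598, 597, 598, 597, 599, 597, 602, 596, 393, 252, 243, 249, 251, 254, 248, 331, 549, 593, 590, 590, 583, 583, 577, 584, 579, 552, 415, 538, 592, 583, 581, 583, 573, 576, 575, 573, 471, 269, 149, 174, 275, 301, 304, 292, 269, 331, 538, 583, 404, 298, 293, 293, 293, 290, 242, 231, 332, 447, 480, 484, 493, 490, 482, 486, 494, 503, 488, 477, 484, 481, 473, 472, 469, 301, 162, 123, 137, 134, 140, 191, 265, 285]
```

```bash
python3 go.py 551 168.5 15 1.697
```

```text
clock 5.38 shift now [2.65 1.62 9.75] turn 0.01 shift if turned first [2.65 1.62 9.75]
```

```bash
python3 -m crank '[[[0.66,0.4,0.5,0],[0.66,0.4,0.5,0],[0.66,0.4,0.5,0],[0.66,0.4,0.5,0],[0,0,1,0],[0,0,1,0],[0,0,1,0],[0,0,1,0],[0,0,1,0],[0,0,0,0]]]'
python3 go.py 551 168.5 15 1.697
python3 - <<'E'
from h import *
im=ctrl.get_image("wrist");save(im,"w2.png")
E
```

```text
clock: 6.22
eef_pos: [547.5, 166.8, 79.5]
tool_rot: [-3.134, 0.002, 1.698]
force: [-0.7, -0.7, -0.0]
width: 85.7
gripper_force: 0.0
clock 6.22 shift now [0.05 0.17 2.58] turn 0.01 shift if turned first [0.05 0.15 2.58]
```

View pics/w2.png

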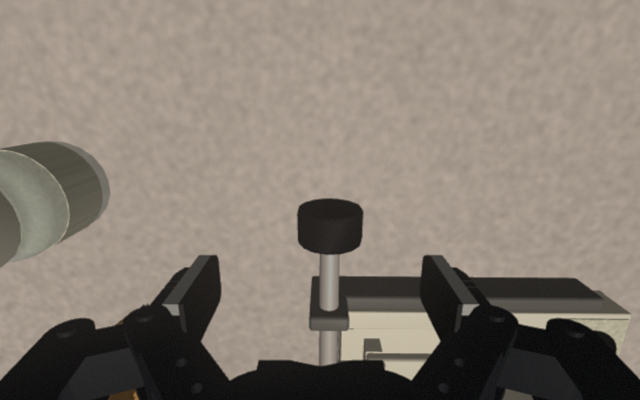

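The knob sits centred between the fingers at (226,330), and the glass jar at the left is clear. I'll check by projection, then go down and grip.

```bash
python3 - <<'E'
from h import *
im=ctrl.get_image("wrist")
for rc,z in(((203,330),56),((221,330),56),((226,330),45),((226,298),40),((226,363),40)): print(rc,ray(im,rc,z).round(1))
E
python3 -m crank '[[[0,0.05,0.9,0],[0,0.05,0.9,0],[0,0.05,0.78,0],[0,0,0,0]]]'
```

```text
(203, 330) [551.  187.5  56. ]
(221, 330) [552.3 177.7  56. ]
(226, 330) [553.6 170.5  45. ]
(226, 298) [535.7 166.2  40. ]
(226, 363) [572.7 171.   40. ]
clock: 6.65
eef_pos: [553.8, 168.3, 18.3]
tool_rot: [-3.14, 0.001, 1.698]
force: [0.1, 0.2, 0.4]
width: 85.0
gripper_force: 0.0
```

```bash
python3 -m crank '[[[0,-0.06,0,0],[0,0,0,0],[0,0,0,0],[0,0,0,0],[0,0,0,0],[0,0,0,0],[0,0,0,0],[0,0,0,0]]]' 1
```

```text
clock: 7.32
eef_pos: [552.5, 168.5, 21.2]
tool_rot: [3.141, 0.0, 1.698]
force: [-4.0, -0.6, 10.9]
width: 36.4
gripper_force: 59.1
```

```bash
python3 -m crank '[[[0.3,0,0,0],[0.3,0,0,0],[0.3,0,0,0],[0.3,0,0,0],[0.3,0,0,0],[0.2,0,0,0],[0,0,0,0]]]'; python3 -m crank '[[[0.08,0,0,0],[0.08,0,0,0],[0,0,0,0]]]'
```

```text
clock: 7.9
eef_pos: [547.2, 211.3, 21.2]
tool_rot: [3.141, 0.0, 1.698]
force: [-3.4, 0.0, 10.2]
width: 36.5
gripper_force: 59.2
clock: 8.15
eef_pos: [547.0, 213.3, 21.2]
tool_rot: [3.141, 0.002, 1.697]
force: [-2.3, -3.0, 10.2]
width: 36.6
gripper_force: 59.4
```

```bash
python3 -m crank '[[[0.08,0,0,0],[0.08,0,0,0],[0,0,0,0]]]';  python3 -m crank '[[[0.08,0,0,0],[0.04,0,0,0],[0,0,0,0]]]'
```

```text
clock: 8.4
eef_pos: [547.0, 213.3, 21.2]
tool_rot: [-3.141, 0.008, 1.696]
force: [-2.1, -9.5, 12.9]
width: 35.8
gripper_force: 59.5
clock: 8.65
eef_pos: [547.0, 213.3, 21.2]
tool_rot: [-3.14, 0.012, 1.694]
force: [-1.1, -13.9, 14.7]
width: 36.3
gripper_force: 59.7
```

```bash
python3 -m crank '[[[0,0,0,0],[0,0,0,0],[0,0,0,0],[0,0,0,0],[0,0,-0.6,0],[0,0,-1,0],[0,0,-1,0],[0,0,-1,0],[0,0,-1,0],[0,0,-1,0],[0,0,-1,0],[0,0,-1,0]]]' -1;
python3 -m crank '[[[0,0,0,1],[0,0,0,1],[0,0,0,1],[0,0,0,1],[0,0,0,1],[0,0,0,1],[0,0,0,1],[0,0,0,1],[0,0,0,1],[0,0,0,1],[0,0,0,1],[0,0,0,1]]]'>/dev/null
python3 -m crank '[[[0,0,0,1],[0,0,0,1],[0,0,0,1],[0,0,0,1],[0,0,0,1],[0,0,0,1],[0,0,0,1],[0,0,0,0.6],[0,0,0,0]]]'
python3 go.py 662 -32 190 0.126
```

```text
clock: 9.65
eef_pos: [545.6, 222.2, 210.6]
tool_rot: [-3.141, -0.001, 1.699]
force: [1.1, -0.2, 0.2]
width: 85.7
gripper_force: 0.0
clock: 11.4
eef_pos: [545.6, 222.4, 209.2]
tool_rot: [-3.141, 0.0, 0.13]
force: [-0.4, 1.2, -0.2]
width: 85.4
gripper_force: 0.0
clock 11.4 shift now [ 3.3  10.69  0.76] turn 0.05 shift if turned first [ 3.34 10.68  0.77]
```

```bash
python3 -m crank '[[[0.3,0.97,0.07,0],[0.3,0.97,0.07,0],[0.3,0.97,0.07,0],[0.3,0.97,0.07,0],[0.3,0.97,0.07,0],[0.3,0.97,0.07,0],[0.3,0.97,0.07,0],[0.3,0.97,0.07,0],[0.3,0.97,0.07,0],[0.3,0.97,0.07,0],[0.3,0.97,0.07,0],[0,0,0,0]]]'
python3 - <<'E'
from h import *
im=ctrl.get_image("wrist");save(im,"w3.png")
for t,h in dict(cassette=4,bay_brush=0,bay_cassette=0,comb_mid=37,bay_scoop=0).items():
    for d in ctrl.place_of("wrist",t)[:2]: print(t,np.round(d["position"],1),round(d["confidence"],2),ray(im,d["position"],h).round(1))
E
```

```text
clock: 12.4
eef_pos: [663.7, -39.7, 189.5]
tool_rot: [3.137, -0.001, 0.124]
force: [0.7, -1.3, -0.4]
width: 85.4
gripper_force: 0.0
cassette [169.4 312.9] 0.92 [664.4 -33.    4. ]
bay_cassette [170.3 413.1] 0.84 [ 674.8 -131.6    0. ]
comb_mid [264.1 261.7] 0.59 [574.1   5.   37. ]
bay_scoop [172.4 212.8] 0.72 [648.5  64.8   0. ]
```

View pics/w3.png

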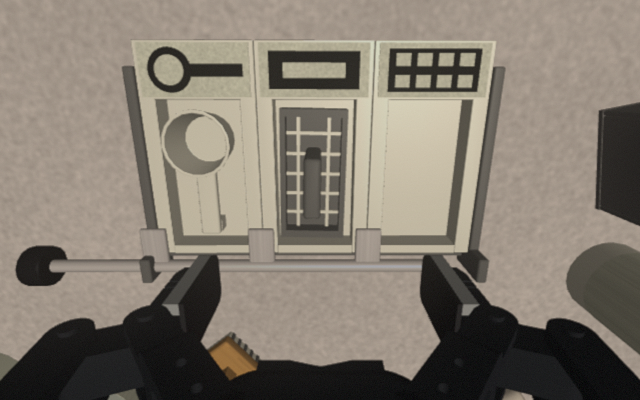

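Comb fully out with its fingers over the dividers; the cassette lies in the middle bay at (313,170) and the free cassette bay is at (420,165). The detergent bottle stands at lower right (600,280).

```bash
python3 - <<'E'
from h import *
im=ctrl.get_image("wrist"); g=im["img"].astype(int).sum(2)
print("fin row 152",g[152,296:330].tolist()); print("fin col313",g[140:225:2,313].tolist())
for rc,z in(((153,313),74),((170,279),28),((170,349),28),((108,312),28),((235,312),28)): print(rc,ray(im,rc,z).round(1))
for c in("top","scene"):
    i2=ctrl.get_image(c)
    for d in ctrl.place_of(c,"detergent")[:1]: print(c,ray(i2,d["position"],0).round(),d["confidence"])
    for d in ctrl.place_of(c,"pegbin")[:1]: print(c,ray(i2,d["position"],0).round(),d["confidence"])
E
python3 go.py 664.5 -33.5 38 0.126
```

```text
fin row 152 [264, 303, 442, 545, 552, 552, 553, 554, 551, 553, 552, 551, 552, 554, 549, 550, 547, 552, 559, 550, 496, 353, 164, 145, 152, 157, 156, 156, 161, 158, 156, 154, 158, 152]
fin col313 [282, 277, 281, 283, 280, 298, 552, 414, 268, 270, 271, 274, 273, 276, 271, 297, 550, 388, 270, 265, 267, 272, 270, 266, 266, 442, 535, 290, 265, 268, 264, 268, 262, 263, 303, 540, 365, 263, 259, 263, 261, 258, 165]
(153, 313) [690.6 -20.5  74. ]
(170, 279) [663.1   8.1  28. ]
(170, 349) [671.4 -54.9  28. ]
(108, 312) [721.1 -14.8  28. ]
(235, 312) [603.7 -29.5  28. ]
top [ 579. -353.    0.] 0.88
top [ 725. -346.    0.] 0.96
scene [ 594. -360.    0.] 0.88
scene [ 714. -342.    0.] 0.8
clock 13.05 shift now [0.08 0.07 6.09] turn 0.05 shift if turned first [0.08 0.07 6.09]
```

Run:
```python
from h import *
im=ctrl.get_image("wrist")
s=ctrl.read_state();print(s["eef_pos"].round(1),s["tool_rot"].round(3),s["qd"].round(3))
for t,h in dict(cassette=4,bay_brush=0,bay_cassette=0).items():
    for d in ctrl.place_of("wrist",t)[:2]: print(t,np.round(d["position"],1),round(d["confidence"],2),ray(im,d["position"],h).round(1))
c=cv2.resize(im["img"][90:260,200:440],None,fx=3,fy=3,interpolation=cv2.INTER_CUBIC); cv2.imwrite("pics/w4.png",c[:,:,::-1])
```

```text
[662.4 -32.1 190.2] [ 3.142 -0.     0.13 ] [ 0.004  0.002 -0.001  0.002  0.002 -0.001 -0.001]
cassette [169.4 323.7] 0.62 [664. -35.   4.]
cassette [172.4 222.6] 0.22 [648.3  62.9   4. ]
bay_cassette [169.5 422.5] 0.84 [ 675.6 -132.2    0. ]
```

View pics/w4.png

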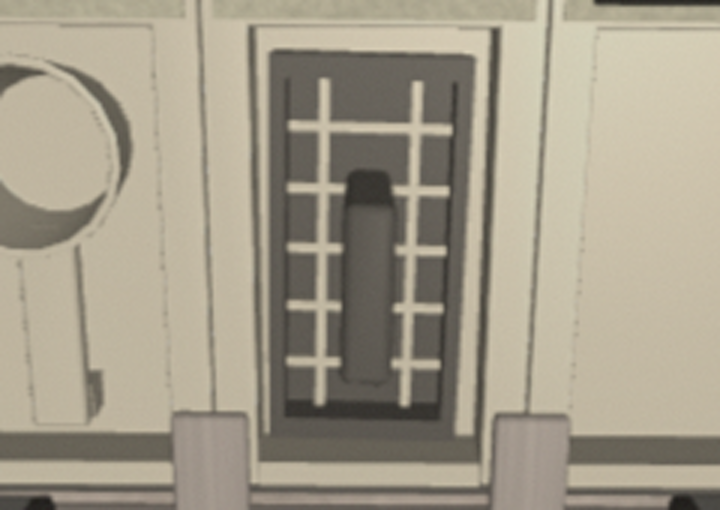

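The crop shows the fin top at image columns 314–331 and rows 158–217, with the cassette square in its bay.

```bash
python3 - <<'E'
from h import *
im=ctrl.get_image("wrist")
for rc in((158.3,322.9),(187.5,322.5),(216.7,321.7)): print(ray(im,rc,74).round(1))
E
python3 go.py 664 -34.5 40 0.126
```

```text
[687.8 -30.9  74. ]
[664.9 -33.6  74. ]
[640.8 -36.1  74. ]
clock 13.3 shift now [0.05 0.09 6.  ] turn 0.05 shift if turned first [0.05 0.09 6.  ]
```

```bash
python3 -m crank '[[[0.03,0.04,1,0],[0.03,0.02,1,0],[0,0,1,0],[0,0,1,0],[0,0,1,0],[0,0,0.7,0],[0,0,0.38,0],[0,0,0,0],[0,0,0,0]]]'
python3 -m crank '[[[0,0,0,0],[0,0,0,0],[0,0,0,0],[0,0,0,0],[0,0,0,0],[0,0,0,0],[0,0,0,0],[0,0,0,0]]]' 1
```

```text
clock: 14.05
eef_pos: [664.3, -33.7, 38.2]
tool_rot: [3.142, -0.0, 0.13]
force: [0.5, -0.4, 0.8]
width: 85.5
gripper_force: 0.0
clock: 14.72
eef_pos: [664.4, -33.6, 38.6]
tool_rot: [3.142, -0.001, 0.13]
force: [-1.0, 0.2, 3.1]
width: 13.3
gripper_force: 58.9
```

```bash
python3 -m crank '[[[0,0,-0.5,0],[0,0,-0.8,0],[0,0,-0.8,0],[0,0,-0.7,0],[0,0.5,0,0],[0,0.8,0,0],[0,0.8,0,0],[0,0.8,0,0],[0,0.7,0,0],[0,0.4,0,0],[0,0,0,0],[0,0,0,0]]]'
python3 go.py 676.5 -132.5 40 0.126
python3 - <<'E'
from h import *
im=ctrl.get_image("wrist");save(im,"w5.png")
E
```

```text
clock: 15.72
eef_pos: [676.4, -133.1, 107.4]
tool_rot: [-3.141, 0.001, 0.128]
force: [0.3, 1.4, -1.6]
width: 13.3
gripper_force: 58.4
clock 15.72 shift now [ 0.01 -0.02  2.7 ] turn 0.03 shift if turned first [ 0.01 -0.02  2.7 ]
```

View pics/w5.png

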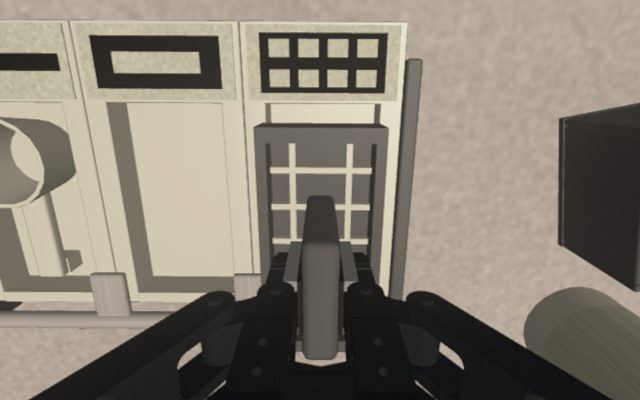

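The cassette is held level over the cassette bay, between columns 255 and 388 and under its grid label. Next I'll lower it.

```bash
python3 -m crank '[[[0,0,0.6,0],[0,0,0.8,0],[0,0,0.7,0],[0,0,0.4,0],[0,0,0.2,0],[0,0,0,0],[0,0,0,0]]]'
```

```text
clock: 16.35
eef_pos: [677.6, -132.0, 41.1]
tool_rot: [-3.142, -0.001, 0.131]
force: [-0.1, -1.3, -0.8]
width: 13.1
gripper_force: 58.4
```

```bash
python3 -m crank '[[[0,0,0.1,0],[0,0,0,0]]]'; python3 -m crank '[[[0,0,0,0],[0,0,0,0],[0,0,0,0],[0,0,0,0],[0,0,-0.6,0],[0,0,-1,0],[0,0,-1,0],[0,0,-1,0],[0,0,-1,0],[0,0,-1,0],[0,0,-1,0],[0,0,0,0]]]' -1
python3 - <<'E'
from h import *
im=ctrl.get_image("wrist");save(im,"w6.png")
for t,h in dict(cassette=4,bay_cassette=0,bay_brush=0).items():
    for d in ctrl.place_of("wrist",t)[:1]: print(t,np.round(d["position"],1),round(d["confidence"],2),ray(im,d["position"],h).round(1))
im=ctrl.get_image("top")
for d in ctrl.place_of("top","brush"): print(ray(im,d["position"],0).round(1),d["confidence"])
E
python3 go.py 375 -15 190 0.79
```

```text
clock: 16.52
eef_pos: [677.6, -132.7, 38.6]
tool_rot: [3.141, -0.001, 0.13]
force: [0.4, -0.5, -1.1]
width: 13.7
gripper_force: 58.5
clock: 17.52
eef_pos: [680.5, -133.5, 210.6]
tool_rot: [3.138, -0.011, 0.13]
force: [0.8, -0.4, 0.9]
width: 85.3
gripper_force: 0.0
cassette [171.5 320.4] 0.84 [ 677.3 -134.6    4. ]
bay_cassette [155.1 528. ] 0.42 [ 721.2 -346.7    0. ]
bay_brush [171.7 225. ] 0.67 [663.5 -35.2   0. ]
[514.1 384.3   0. ] 0.86
clock 17.82 shift now [-11.33  -6.22   0.51] turn -8.25 shift if turned first [ -5.14 -11.87   0.48]
```

View pics/w6.png

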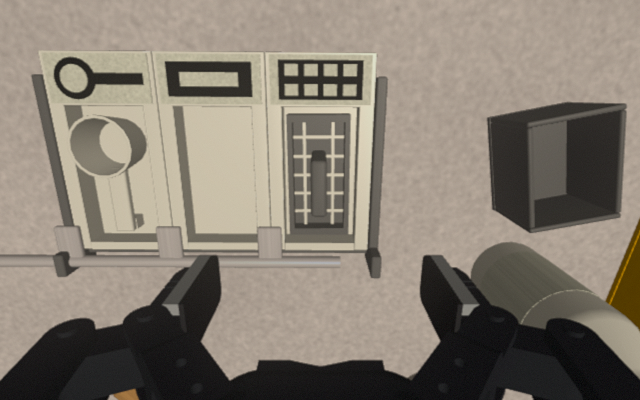

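The cassette is seated in its bay at (320,171), square under its grid label. Next I'll go over the brush.

```bash
python3 -c "
from go import need
need(420,25,200,0.79)"
python3 -m crank '[[[-0.8,-0.65,0,0],[-0.8,-0.65,0,0],[-0.8,-0.65,0,0],[-0.8,-0.65,0,0],[-0.8,-0.65,0,0],[-0.8,-0.65,0,0],[-0.8,-0.65,0,0],[-0.8,-0.65,0,0],[-0.8,-0.65,0,0],[-0.8,-0.65,0,0],[-0.8,-0.65,0,0],[-0.2,-0.3,0.2,0]]]'
python3 -m crank '[[[0,0,0,-1],[0,0,0,-1],[0,0,0,-1],[0,0,0,-1],[0,0,0,-1],[0,0,0,-1],[0,0,0,-1],[0,0,0,-1],[0,0,0,-0.25],[0,0,0,0],[0,0,0,0]]]'
python3 - <<'E'
from h import *
im=ctrl.get_image("wrist");save(im,"w7.png")
for d in ctrl.place_of("wrist","brush")[:2]: print(np.round(d["position"],1),round(d["confidence"],2),ray(im,d["position"],0).round(1))
E
```

```text
clock 17.82 shift now [-9.34 -7.58  0.1 ] turn -8.25 shift if turned first [ -2.73 -11.71   0.08]
clock: 18.82
eef_pos: [425.8, 24.1, 197.8]
tool_rot: [-3.141, 0.004, 0.132]
force: [-0.6, -0.2, 0.5]
width: 85.5
gripper_force: 0.0
clock: 19.73
eef_pos: [429.9, 22.6, 197.7]
tool_rot: [-3.141, 0.0, 0.788]
force: [-0.4, -0.6, 0.4]
width: 85.6
gripper_force: 0.0
[188.9 311.6] 0.65 [408.   13.9   0. ]
```

View pics/w7.png

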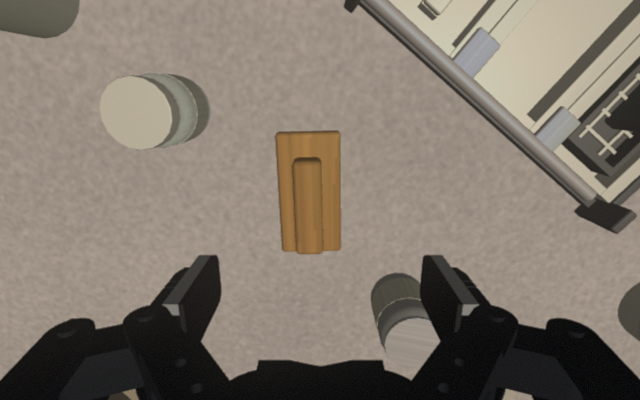

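The brush is aligned with the tool: back at (308,190), bar centre at about (205,308). The tin is at lower right (395,310), so I'll check its clearance.

Run:
```python
from h import *
im=ctrl.get_image("wrist")
for n,rc,z in(("bar far",(157,307.5),70),("bar c",(205,308.5),70),("bar near",(252,309.5),70),("back far",(131,308),26),("back near",(250,311.5),26),("tin base top-left",(285,373),0),("tin top centre?",(350,413),80),("jar top",(112,137),85)): print(n,ray(im,rc,z).round(1))
d=ctrl.place_of("wrist","tin")[:2]; print([(x["position"],x["confidence"],ray(im,x["position"],0).round(1)) for x in d])
i2=ctrl.get_image("top"); d=ctrl.place_of("top","tin")[:2]; print([(x["confidence"],ray(i2,x["position"],0).round(1)) for x in d])
d=ctrl.place_of("top","jar")[:2]; print([(x["confidence"],ray(i2,x["position"],0).round(1)) for x in d])
```

```text
bar far [439.7  47.4  70. ]
bar c [411.6  18.6  70. ]
bar near [381.6 -12.1  70. ]
back far [450.1  59.2  26. ]
back near [368.2 -26.2  26. ]
tin base top-left [ 377. -114.    0.]
tin top centre? [ 382.2 -145.3   80. ]
jar top [378.1 159.1  85. ]
[([294.5, 396.3], 0.7, array([ 387.5, -141.7,    0. ]))]
[(0.91, array([ 387.2, -148. ,    0. ]))]
[(0.51, array([368.7, 147.2,   0. ]))]
```

```bash
python3 go.py 410.5 17.5 37 0.80
```

```text
clock 20.08 shift now [-0.69 -0.4   6.44] turn -0.13 shift if turned first [-0.69 -0.4   6.44]
```

```bash
python3 -m crank '[[[-0.35,-0.2,0.4,-0.13],[-0.34,-0.2,0.5,0],[0,0,1,0],[0,0,1,0],[0,0,1,0],[0,0,1,0],[0,0,0.9,0],[0,0,0.44,0],[0,0,0.2,0],[0,0,0,0],[0,0,0,0]]]'; python3 go.py 410.5 17.5 37 0.80
```

```text
clock: 21.0
eef_pos: [409.3, 15.5, 48.9]
tool_rot: [3.141, 0.007, 0.8]
force: [-0.1, -0.2, 0.4]
width: 85.6
gripper_force: 0.0
clock 21.0 shift now [ 0.09 -0.02  0.48] turn 0.0 shift if turned first [ 0.09 -0.02  0.48]
```

```bash
python3 -m crank '[[[0.05,0,0.25,0],[0.04,0,0.25,0],[0,0,0,0],[0,0,0,0]]]'; python3 -m crank '[[[0,0,0,0],[0,0,0,0],[0,0,0,0],[0,0,0,0],[0,0,0,0],[0,0,0,0],[0,0,0,0],[0,0,0,0]]]' 1
```

```text
clock: 21.33
eef_pos: [411.0, 17.1, 36.9]
tool_rot: [3.14, 0.007, 0.8]
force: [-0.1, 0.2, -0.4]
width: 85.5
gripper_force: 0.0
clock: 22.0
eef_pos: [410.9, 17.1, 36.7]
tool_rot: [3.14, 0.007, 0.8]
force: [-0.1, -0.2, 4.2]
width: 23.1
gripper_force: 61.3
```

```bash
python3 -m crank '[[[0,0,-0.4,0],[0,0,-0.8,0],[0,0,-0.8,0],[0,0,-0.8,0],[0.3,0,-0.8,0],[0.3,0,0,1],[0.3,0,0,1],[0.3,0,0,1],[0.3,0,0,1],[0,0,0,1],[0,0,0,1],[0,0,0,1]]]';python3 -m crank '[[[0,0,0,1],[0,0,0,0.4],[0,0,0,0]]]'; python3 go.py 666.5 -33.3 115 0.126
```

```text
clock: 23.0
eef_pos: [439.3, 41.7, 126.0]
tool_rot: [3.137, 0.006, 0.236]
force: [0.0, -0.7, -1.9]
width: 23.3
gripper_force: 61.0
clock: 23.25
eef_pos: [439.4, 41.7, 126.1]
tool_rot: [3.136, 0.005, 0.129]
force: [-0.1, -0.1, -1.3]
width: 23.5
gripper_force: 60.9
clock 23.25 shift now [8.63 4.14 0.42] turn 0.03 shift if turned first [8.64 4.12 0.45]
```

```bash
python3 -m crank '[[[0.5,0.25,0,0],[0.9,0.42,0,0],[0.9,0.42,0,0],[0.9,0.42,0,0],[0.9,0.42,0,0],[0.9,0.42,0,0],[0.9,0.42,0,0],[0.9,0.42,0,0],[0.9,0.42,0,0],[0.6,0.35,0,0],[0.3,0.15,0,0],[0,0,0,0]]]';python3 go.py 666.5 -33.3 37 0.126
python3 - <<'E'
from h import *
im=ctrl.get_image("wrist");save(im,"w8.png")
E
```

```text
clock: 24.25
eef_pos: [667.0, -33.8, 125.0]
tool_rot: [3.137, 0.004, 0.127]
force: [0.1, -0.1, -1.5]
width: 23.2
gripper_force: 60.9
clock 24.25 shift now [-0.   -0.04  3.52] turn 0.02 shift if turned first [-0.02 -0.02  3.52]
```

View pics/w8.png

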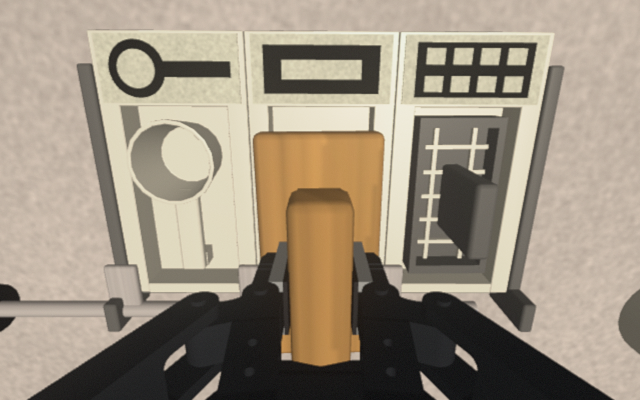

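The brush is held square over its bay (middle label), with its back at columns 253–384. Next I'll lower it to TCP z ≈ 41.

```bash
python3 -m crank '[[[0,0,0.6,0],[0,0,0.8,0],[0,0,0.8,0],[0,0,0.6,0],[0,0,0.35,0],[0,0,0.1,0],[0,0,0,0],[0,0,0,0]]]'
```

```text
clock: 24.97
eef_pos: [666.0, -32.6, 45.5]
tool_rot: [3.137, 0.004, 0.129]
force: [-0.7, 0.1, -0.9]
width: 22.9
gripper_force: 60.9
```

```bash
python3 -m crank '[[[0,0,0.1,0],[0,0,0.1,0],[0,0,0,0]]]'; python3 -m crank '[[[0,0,0,0],[0,0,0,0],[0,0,0,0],[0,0,0,0],[0,0,-0.6,0],[0,0,-1,0],[0,0,-1,0],[0,0,-1,0],[0,0,-1,0],[0,0,-1,0],[0,0,-1,0],[0,0,0,0]]]' -1
python3 -m crank '[[[0,0,0,0],[0,0,0,0]]]'
python3 - <<'E'
from h import *
im=ctrl.get_image("wrist");save(im,"w9.png")
for t,h in dict(cassette=4,brush=4,knob=37,bay_scoop=0).items():
    for d in ctrl.place_of("wrist",t)[:1]: print(t,np.round(d["position"],1),round(d["confidence"],2),ray(im,d["position"],h).round(1))
E
python3 go.py 546.5 214 190 1.697
```

```text
clock: 25.22
eef_pos: [666.7, -32.9, 40.7]
tool_rot: [3.136, 0.002, 0.128]
force: [1.1, -0.9, 1.9]
width: 23.4
gripper_force: 61.2
clock: 26.22
eef_pos: [669.7, -31.5, 211.6]
tool_rot: [3.136, -0.006, 0.128]
force: [0.6, 0.5, 0.2]
width: 85.4
gripper_force: 0.0
clock: 26.38
eef_pos: [666.0, -32.3, 204.9]
tool_rot: [3.136, 0.005, 0.128]
force: [-0.0, -0.2, -0.9]
width: 85.1
gripper_force: 0.0
cassette [168.5 419.4] 0.76 [ 676.8 -134.     4. ]
brush [170.5 320.4] 0.64 [662.  -33.8   4. ]
knob [260.4  62.4] 0.97 [545.8 211.6  37. ]
bay_scoop [170.9 226.4] 0.87 [648.5  62.4   0. ]
clock 26.63 shift now [ -3.47 -10.38   0.51] turn -19.61 shift if turned first [10.37 -3.49  0.54]
```

View pics/w9.png

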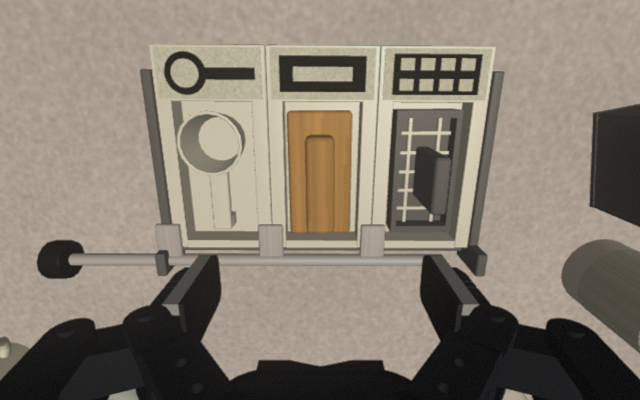

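The brush lies flat in its bay at (320,170), with the cassette and scoop in theirs and the comb still out. That was picture 11, one over the limit of 10, so I'll view no more and check by numbers.

Run:
```python
from h import *
im=ctrl.get_image("wrist"); o=np.array([663.5,-33.7]); a=.126
M=np.array([[np.cos(a),np.sin(a)],[-np.sin(a),np.cos(a)]])
for n,rc,z in(("back far",(111,319),30),("back near",(233,321),30),("bar far top",(137,320),74),("bar near top",(232,320),74),("comb finger tips",(225.5,270),40),("finger tip2",(226,372),40)): print(n,(M@(ray(im,rc,z)[:2]-o)).round(1))
g=im["img"].astype(int); b=(g[:,:,0]-g[:,:,2]>40); print("brown rows at col 320",np.where(b[:300,320])[0][[0,-1]], "col 295",np.where(b[:300,295])[0][[0,-1]])
```

```text
back far [58.8  1.8]
back near [-59.4  -0.2]
bar far top [41.5  1.1]
bar near top [-39.4   1. ]
comb finger tips [-47.3  48.7]
finger tip2 [-47.8 -49.1]
brown rows at col 320 [110 233] col 295 [111 232]
```

The bar's near end is at rack x ≈ -39 and the comb's finger tips are at -47, so the comb is clear. Back to the knob.

```bash
python3 -m crank '[[[-0.3,-0.94,0,0],[-0.32,-0.94,0,0],[-0.32,-0.94,0,0],[-0.32,-0.94,0,0],[-0.32,-0.94,0,0],[-0.32,-0.94,0,0],[-0.32,-0.94,0,0],[-0.32,-0.94,0,0],[-0.32,-0.94,0,0],[-0.32,-0.94,0,0],[-0.32,-0.94,0,0],[0,0,0,0]]]'
python3 -m crank '[[[0,0,0,-1],[0,0,0,-1],[0,0,0,-1],[0,0,0,-1],[0,0,0,-1],[0,0,0,-1],[0,0,0,-1],[0,0,0,-1],[0,0,0,-1],[0,0,0,-1],[0,0,0,-1],[0,0,0,-1]]]' >/dev/null
python3 -m crank '[[[0,0,0,-1],[0,0,0,-1],[0,0,0,-1],[0,0,0,-1],[0,0,0,-1],[0,0,0,-1],[0,0,0,-1],[0,0,0,-0.6],[0,0,0,0]]]'
python3 go.py 547 213 21 1.697
python3 - <<'E'
from h import *
im=ctrl.get_image("wrist")
for d in ctrl.place_of("wrist","knob")[:1]: print(np.round(d["position"],1),round(d["confidence"],2),ray(im,d["position"],37).round(1))
E
```

```text
clock: 27.68
eef_pos: [543.1, 219.7, 203.9]
tool_rot: [3.141, 0.006, 0.137]
force: [0.3, 0.7, 0.4]
width: 85.3
gripper_force: 0.0
clock: 29.43
eef_pos: [546.6, 212.5, 203.2]
tool_rot: [-3.136, 0.005, 1.697]
force: [0.3, -0.3, 0.1]
width: 85.0
gripper_force: 0.0
clock 29.43 shift now [0.05 0.06 7.29] turn -0.0 shift if turned first [0.02 0.02 7.29]
[174.2 321.6] 0.77 [546.6 213.4  37. ]
```

```bash
python3 -m crank '[[[0,0,0.6,0],[0,0,1,0],[0,0,1,0],[0,0,1,0],[0,0,1,0],[0,0,1,0],[0,0,0.9,0],[0,0,0.6,0],[0,0,0.15,0],[0,0,0,0],[0,0,0,0]]]'; python3 go.py 547 213 21 1.697
```

```text
clock: 30.45
eef_pos: [546.3, 212.6, 23.3]
tool_rot: [-3.138, 0.004, 1.696]
force: [0.5, 0.6, 0.3]
width: 85.4
gripper_force: 0.0
clock 30.45 shift now [0.01 0.03 0.09] turn -0.01 shift if turned first [0.01 0.03 0.09]
```

```bash
python3 -m crank '[[[0,0.03,0.12,0],[0,0,0,0],[0,0,0,0],[0,0,0,0],[0,0,0,0],[0,0,0,0],[0,0,0,0],[0,0,0,0]]]' 1; python3 -m crank '[[[-0.3,0,0,0],[-0.3,0,0,0],[-0.3,0,0,0],[-0.3,0,0,0],[-0.3,0,0,0],[-0.3,0,0,0],[-0.1,0,0,0],[0,0,0,0]]]'; python3 -m crank '[[[-0.08,0,0,0],[-0.08,0,0,0],[0,0,0,0]]]'
```

```text
clock: 31.12
eef_pos: [547.0, 212.2, 20.3]
tool_rot: [-3.138, 0.005, 1.696]
force: [-0.5, -0.1, 6.9]
width: 36.5
gripper_force: 59.6
clock: 31.78
eef_pos: [553.0, 163.5, 20.3]
tool_rot: [-3.138, 0.006, 1.695]
force: [0.1, 1.5, 7.4]
width: 36.3
gripper_force: 61.3
clock: 32.03
eef_pos: [553.2, 162.5, 20.4]
tool_rot: [-3.139, 0.001, 1.697]
force: [-0.2, 5.1, 4.4]
width: 36.4
gripper_force: 60.9
```

```bash
python3 -m crank '[[[-0.1,0,0,0],[-0.1,0,0,0],[0,0,0,0]]]'; python3 -m crank '[[[-0.1,0,0,0],[-0.05,0,0,0],[0,0,0,0]]]'
```

```text
clock: 32.28
eef_pos: [553.2, 162.6, 20.4]
tool_rot: [-3.14, -0.007, 1.699]
force: [-2.2, 14.2, 0.0]
width: 36.3
gripper_force: 60.4
clock: 32.53
eef_pos: [553.2, 162.6, 20.5]
tool_rot: [-3.14, -0.013, 1.7]
force: [-1.7, 19.9, -4.9]
width: 36.2
gripper_force: 60.5
```

```bash
python3 -m crank '[[[0,0,0,0],[0,0,0,0],[0,0,0,0],[0,0,0,0],[0,0,0,0],[0,0,-0.6,0],[0,0,-1,0],[0,0,-1,0],[0,0,-1,0],[0,0,-1,0],[0,0,-1,0],[0,0,-1,0]]]' -1; python3 -m crank '[[[0,0,-1,0],[0,0,-1,0],[0,0,0,0],[0,0,0,0]]]'
python3 - <<'E'
from h import *
im=ctrl.get_image("wrist"); o=np.array([663.5,-33.7]); a=.126
M=np.array([[np.cos(a),np.sin(a)],[-np.sin(a),np.cos(a)]])
for t,h in dict(knob=37,comb_mid=37,cassette=4,brush=4,scoop=4).items():
    for d in ctrl.place_of("wrist",t)[:1]:
        p=ray(im,d["position"],h); print(t,round(d["confidence"],2),p.round(1),(M@(p[:2]-o)).round(1))
E
```

```text
clock: 33.53
eef_pos: [554.4, 153.0, 187.2]
tool_rot: [-3.138, 0.005, 1.697]
force: [-0.1, -0.5, -0.7]
width: 85.4
gripper_force: 0.0
clock: 33.87
eef_pos: [555.4, 153.8, 237.1]
tool_rot: [-3.141, 0.005, 1.696]
force: [0.8, 0.2, 0.2]
width: 85.3
gripper_force: 0.0
knob 0.91 [553.7 161.   37. ] [-84.5 207. ]
comb_mid 0.73 [576.9 -42.   37. ] [-86.9   2.6]
cassette 0.55 [ 679.8 -132.9    4. ] [   3.7 -100.4]
brush 0.77 [659.6 -28.9   4. ] [-3.3  5.3]
scoop 0.79 [650.7  62.2   4. ] [-0.6 96.7]
```

```bash
python3 -c "
from cell import ctrl
print(ctrl.finish_job())"
```

```text
the job is handed in; nothing more can be done
None
```

The job is handed in: I pulled the comb out to its stop, put the cassette and brush in their labelled bays, and pushed the knob home to its stop, in about 34 s. I viewed 11 pictures, one more than the 10 allowed.

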